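Fit the keyed spacer on the violin maker's sanding spindle

ROBOT

A 6-joint arm with a two-finger parallel gripper is mounted at the origin on the work surface. World frame = base frame: x ahead of the robot, y to its left, z up, the work surface at z = 0. Lengths are in mm, angles in rad, forces in N, time in s.
With the tool pointing down it reaches from about 400 to 825 mm from the base axis. Payload 7 kg.
Tool frame: the origin (TCP) lies on the centre line of the jaws, within the pads' length; the fingertips stand 11 mm ahead of it and the grasp point (between the pads) lies 8 mm behind it; z points along the fingers, y is the line along which they close (so a half turn about z gives the same grasp; the last joint's range is limited). The gripper opens to 88 mm and grips with 3 to 60 N. Pads are 19 mm wide; open, the fingers measure 130 mm over their backs; the gripper's body (78 mm by 193 mm) begins 47 mm behind the grasp point.
Start: joints at [1.539, 0.359, 0.012, 0, -1.224, -0.288], TCP at [212.213, 640.75, 237.561] pointing down, gripper open.
Joint ranges: [-3.07, 3.07], [-1.43, 2.12], [-1.02, 1.25], [-3.03, 1.67], [-3.05, -0], [-3.03, 3.03]. Speed limits (rad/s): [2.39, 2.39, 3.01, 3.14, 3.14, 3.14].

INTERFACE

Orientations are given as a unit quaternion [x, y, z, w].
In Python, from rig import move_ptp, move_straight, movej, grip, hold, solve_ik, snapshot, camera_info, PlanningError, hand_in, current_time_s, current_joints, current_dq, current_joint_torque, current_eef_pos, current_tool_rot, current_wrist_force, current_wrist_torque, current_finger_gap, current_gripper_force gives the robot as it stands. Calls block until the motion is done:
- move_ptp(position, orientation): joint-space move of the TCP to a pose.
- move_straight(position, vel=150, orientation=None): straight line of the TCP; orientation=None keeps the orientation; vel is the mean speed in mm/s.
- movej(angles): joint-space move.
- grip(opening, grasp_force=None): opening from 0.0 (shut) to 1.0 (fully open); grasp_force is the grip in N (None keeps the last); returns when the fingers have stopped.
- hold(seconds).
- solve_ik(position, orientation): joint angles nearest the present ones, or None.
- snapshot(name): name is "scene" or "top" or "wrist"; returns the picture (384x512x3 uint8, red, green, blue); there is no depth.
- camera_info(name): a dict with "fx", "fy", "cx", "cy" (pixels), "k1" (the pictures are not rectified: a ray, as slopes to the right and down, at radius r is drawn at 1 + k1 r^2 times it, then the intrinsics apply), "R" (3x3) and "t" (3): a world point X has camera coordinates R X + t. Camera axes: x right, y down, z forward; pixel columns grow to the right and rows downward; lengths in mm; the calibration is good to about 2 mm. A picture is of the moment at which its call begins: read the wrist's pose just before it. camera_info takes no time and is no camera call; for the wrist camera it gives the pose at the moment of the call.
A pose or a line that the arm cannot do raises PlanningError and nothing moves.
- hand_in(): hands the job in; it is judged then, once.
Readings, each from a call of its own:
- current_time_s(): time.
- current_joints(): joint angles.
- current_dq(): joint speeds.
- current_joint_torque(): joint torques, N m.
- current_eef_pos(): TCP position.
- current_tool_rot(): TCP orientation.
- current_wrist_force(): force on the tool from outside, world axes, zero at the start.
- current_wrist_torque(): the same for the moment, N m.
- current_finger_gap(): opening from 0.0 (shut) to 1.0 (fully open).
- current_gripper_force(): force on a finger pad.
Only numpy, scipy, OpenCV 4.12 (cv2) and the standard library are available. Lean on these libraries where they do the work, as an engineer would, in place of code of your own. Each camera call takes 0.05 s, during which the arm holds its last target. There are 200 camera calls.

TASK

Two metal spacer rings lie on the bench: take the one with the tab inside its bore, put it over the upright sanding spindle and turn it until its tab drops into the keyway of the shaft, so that it lies flat and fully home on the flange. Let go of it, and leave the plain spacer and the sanding drum where they are.

Things in the scene. Friction and masses are not known exactly. Their poses are not given: they have to be found in the camera images.
- keyed_spacer: Aluminium ring lying flat: 66 mm outside diameter, 46 mm bore, 18 mm high, 90 g, with one inward tab 10 mm wide, as high as the ring, reaching to 12.5 mm from its axis. Origin: centre of its underside, on the ring axis; z up, x from the axis to the tab. Can be gripped across its outside at any yaw. At the start its tab points 0.3 to 1.5 rad counterclockwise of the keyway.
- spindle: Fixed steel spindle. Origin: centre of underside, on the bench; z up the shaft axis, x out through the keyway. Grey base 140 wide, 25 high; dark flange 76 wide, its top (the seat) at z 31. Keyed shaft 38 wide from there to z 61; keyway 17 wide, open at top and side, down to the flange, floor 9.5 from the axis. Thin nose 19 wide to z 75. All mm. Seated spacer: x along this x, origin at z 31.
- plain_spacer: Plain spacer: aluminium ring of the same size (66 mm outside, 46 mm bore, 18 mm high) but with no tab in its bore; not wanted. Origin: centre of its underside, z up.
- sanding_drum: Sanding drum: upright cork-brown cylinder, 50 mm in diameter, 60 mm high with its small steel cap; not wanted. Origin: centre of its underside, z up.
Mind the look-alikes: they are no part of the job. Leave any black look-alike of the keyed_spacer alone.

How it is judged:
By the outcome, as a careful person would: the job done as asked, in the order asked, and still so for the second after the job is handed in, with the robot touching nothing.
It also fails if it takes over 40 s, if anything falls off the work surface, if the arm or the gripper's body presses on something with over 40 N, if the wrist force passes 120 N, or if a joint passes its speed limit or range.

## Working session

There is one attempt and no reset: what is moved stays moved. The work goes in short steps, each a Python script; the robot and the scene stay as the last script left them, time stands still between calls to the robot, and variables do not carry over. Pictures are saved under pics/ and viewed, at most 10 in all, crops included, and the job is handed in when it is done.

```bash
ls; mkdir -p pics; python3 - <<'E'
from rig import *
import cv2,numpy as np
a=snapshot("top");b=snapshot("scene")
cv2.imwrite("pics/top.png",a[...,::-1]);cv2.imwrite("pics/scene.png",b[...,::-1])
for n in("top","scene","wrist"):
    print(n,{k:np.round(v,4).tolist() for k,v in camera_info(n).items()})
print(current_time_s(),current_tool_rot())
E
```

```text
pics
top {'fx': 414.4019, 'fy': 414.4019, 'cx': 256.209, 'cy': 183.6399, 'k1': -0.0251, 'R': [[-0.0082, -0.9999, 0.0103], [-0.9846, 0.0063, -0.1748], [0.1747, -0.0115, -0.9846]], 't': [-64.731, 558.0594, 943.5409]}
scene {'fx': 451.7982, 'fy': 451.7982, 'cx': 264.9949, 'cy': 191.6527, 'k1': -0.1479, 'R': [[-0.5416, 0.8407, -0.0023], [0.7112, 0.4567, -0.5345], [-0.4482, -0.2911, -0.8452]], 't': [356.903, -374.5175, 1194.3004]}
wrist {'fx': 272.2418, 'fy': 272.2418, 'cx': 252.1755, 'cy': 187.449, 'k1': 0.0081, 'R': [[-0.3147, -0.9492, 0.0016], [-0.9164, 0.3042, 0.2602], [-0.2475, 0.0805, -0.9655]], 't': [674.1333, -33.802, 389.6391]}
0.1 [ 9.87238800e-01 -1.59244964e-01 -5.13022763e-05  7.67941799e-04]
```

View pics/top.png

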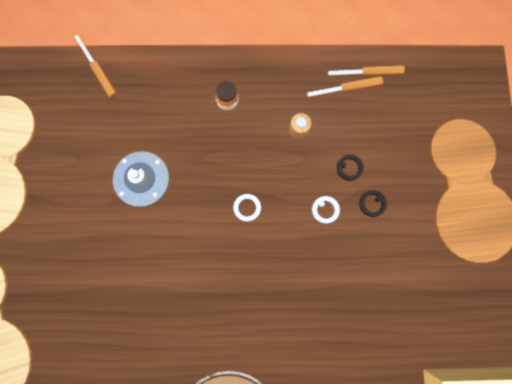

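View pics/scene.png

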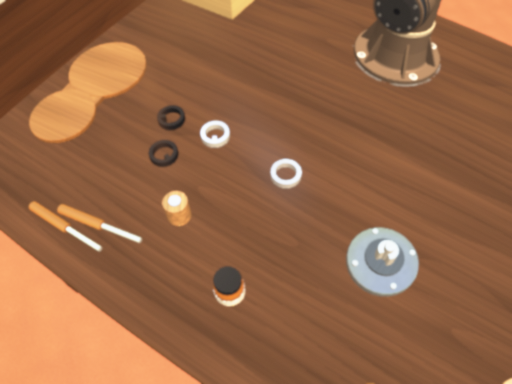

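The top view shows the keyed spacer at about (326,209) with its tab up-left, the plain spacer at (247,207) and the spindle at (141,179) with its shaft near (137,175). The drum is at (300,124), and the two black look-alikes are at (350,167) and (373,203).

```bash
cat > h.py <<'E'
from rig import *
import cv2,numpy as np
from scipy.spatial.transform import Rotation as Ro
def plane(uv,z,c):
    uv=np.atleast_2d(np.float64(uv)); d=(uv-[c["cx"],c["cy"]])/[c["fx"],c["fy"]]
    s=d.copy()
    for _ in range(8): s=d/(1+c["k1"]*(s**2).sum(1,keepdims=True))
    R=np.array(c["R"]);C=-R.T@np.array(c["t"])
    w=np.c_[s,np.ones(len(s))]@R
    return C+w*((z-C[2])/w[:,2:])
def q(yaw):  # tool down, tool y at angle yaw-90deg.. (x axis at yaw)
    return (Ro.from_euler('z',yaw)*Ro.from_euler('x',np.pi)).as_quat()
E
python3 - <<'E'
from h import *
c=camera_info("top")
print(plane([326,209.5],9,c),plane([321,203],18,c),plane([247,207],9,c),plane([141,179],25,c),plane([300,124],60,c))
w=camera_info("wrist");C=-np.array(w["R"]).T@w["t"];T=Ro.from_quat(current_tool_rot())
print(T.as_matrix().round(3), T.inv().apply(C-current_eef_pos()), (T.inv().as_matrix()@np.array(w["R"]).T).round(3))
E
```

```text
[[ 498.66385134 -241.44774249    9.        ]] [[ 513.79666779 -228.08670608   18.        ]] [[506.29038554 -46.0491581    9.        ]] [[575.31304165 214.10279887  25.        ]] [[ 702.65877199 -176.63685709   60.        ]]
[[ 0.949 -0.314 -0.   ]
 [-0.314 -0.949 -0.001]
 [ 0.     0.002 -1.   ]] [ 6.89571491e+01  7.07227219e-02 -1.47249547e+02] [[-0.    -0.966 -0.26 ]
 [ 1.    -0.    -0.   ]
 [-0.    -0.26   0.966]]
```

```bash
python3 - <<'E'
from h import *
import json
out={}
for n,p in(("spin",[506,214,115]),("ring",[430,-241,85])):
    move_ptp(p,q(0)); out[n]={k:np.array(v).tolist() for k,v in camera_info("wrist").items()}
    cv2.imwrite(f"pics/{n}.png",snapshot("wrist")[...,::-1]); print(current_joints(),current_time_s())
json.dump(out,open("cams.json","w"))
E
```

```text
[ 7.57962175e-01  2.67302769e-01 -4.27367622e-01  9.20014916e-05
 -8.75466920e-01  8.13742713e-01] 2.075
[-1.09630584e-01  2.21695543e-01 -5.81287611e-01  3.67159367e-05
 -7.67405921e-01  1.68159065e+00] 3.8167
```

View pics/spin.png

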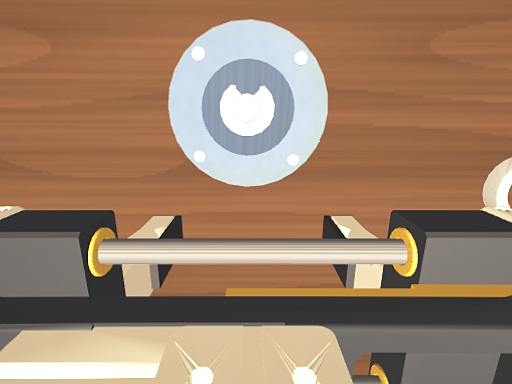

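View pics/ring.png

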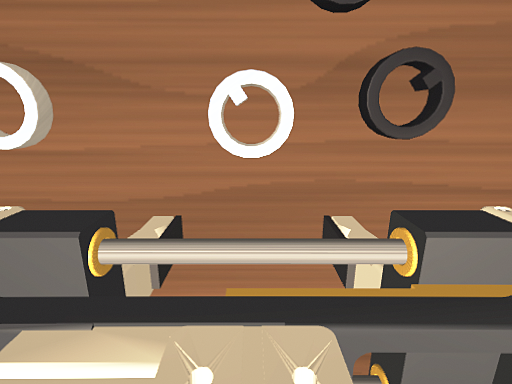

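The spindle view has the shaft at about (247,107), with the keyway mouth facing image-up and its corners near (231,87) and (263,87). In the ring view the keyed spacer is at (251,114) with its tab up-left at (238,95). The black look-alike is at (407,93), far enough away for the open fingers.

```bash
cat > m.py <<'E'
from h import *
import json
from scipy.optimize import least_squares
def circ(P,r=None):
    f=lambda v:np.hypot(P[:,0]-v[0],P[:,1]-v[1])-v[2]
    m=P.mean(0); s=least_squares(f,[m[0],m[1],20],loss="soft_l1",f_scale=.5).x; return s
def cont(mask,seed,mode=cv2.RETR_EXTERNAL):
    cs,_=cv2.findContours(mask.astype(np.uint8),mode,cv2.CHAIN_APPROX_NONE)
    return [c[:,0] for c in cs if len(c)>40 and abs(c[:,0].mean(0)-seed).max()<20]
def analyse(ring_img,ring_cam,spin_img,spin_cam,rs=(251,114),ss=(247,107)):
    for t in (150,170,190,225,235,245):
        print("thr",t)
        m=ring_img.min(2)>t
        for c in cont(m,rs,cv2.RETR_CCOMP):
            P=plane(c,18,ring_cam)[:,:2];s=circ(P);d=P-s[:2];r=np.hypot(*d.T)
            tab=d[(r<19)]; print(" ring",s.round(2),len(c), "tab", np.arctan2(*tab.mean(0)[::-1]).round(3) if len(tab) else None, r.min().round(1))
        m=spin_img.min(2)>t
        for c in cont(m,ss,cv2.RETR_EXTERNAL):
            P=plane(c,61,spin_cam)[:,:2];s=circ(P);d=P-s[:2];r=np.hypot(*d.T)
            k=d[r<s[2]-3]; print(" shaft",s.round(2),len(c),"key",np.arctan2(*k.mean(0)[::-1]).round(3) if len(k) else None,r.min().round(1))
    hsv=cv2.cvtColor(spin_img,cv2.COLOR_RGB2HSV)
    g=((hsv[...,0]>85)&(hsv[...,0]<130)) | (spin_img.min(2)>170)
    for c in cont(g,ss):
        print("base25",circ(plane(c,25,spin_cam)[:,:2]).round(2))
    f=g&(spin_img.max(2)<185)
    for c in cont(f,ss): print("flange31",circ(plane(c,31,spin_cam)[:,:2]).round(2))
if __name__=="__main__":
    C=json.load(open("cams.json"))
    r=cv2.imread("pics/ring.png")[...,::-1].copy();s=cv2.imread("pics/spin.png")[...,::-1].copy()
    analyse(r,C["ring"],s,C["spin"])
    o=np.hstack([cv2.resize(s[60:160,197:297],(400,400)),cv2.resize(r[60:160,201:301],(400,400))])
    cv2.imwrite("pics/crop.png",o[...,::-1])
E
python3 m.py
```

```text
thr 150
 ring [ 498.75 -239.03   32.28] 246 tab None 31.7
 ring [ 498.67 -238.68   22.41] 208 tab 0.567 11.9
 shaft [578.61 218.31  56.22] 460 key None 55.7
thr 170
 ring [ 498.73 -239.03   32.23] 245 tab None 31.7
 ring [ 498.46 -238.86   22.73] 196 tab 0.567 12.2
 shaft [578.62 218.31  56.12] 460 key None 55.6
thr 190
 ring [ 498.73 -239.03   32.19] 245 tab None 31.7
 ring [ 498.37 -239.12   22.97] 198 tab 0.58 12.4
 shaft [578.63 218.33  55.94] 460 key None 55.4
thr 225
 ring [ 498.65 -239.1    32.08] 244 tab None 31.5
 ring [ 498.43 -239.2    23.11] 197 tab 0.583 12.8
 shaft [578.63 219.08  18.59] 160 key -0.042 9.9
thr 235
 ring [ 498.66 -239.16   32.01] 243 tab None 31.5
 ring [ 498.44 -239.2    23.18] 198 tab 0.583 12.8
 shaft [578.56 218.99  18.46] 159 key -0.025 9.7
thr 245
 ring [ 498.65 -239.2    31.93] 243 tab None 31.4
 ring [ 498.39 -239.23   23.29] 200 tab 0.585 12.9
 shaft [578.51 218.94  18.35] 159 key -0.016 9.8
base25 [579.26 218.88  66.14]
flange31 [579.33 218.96  37.12]
```

View pics/crop.png

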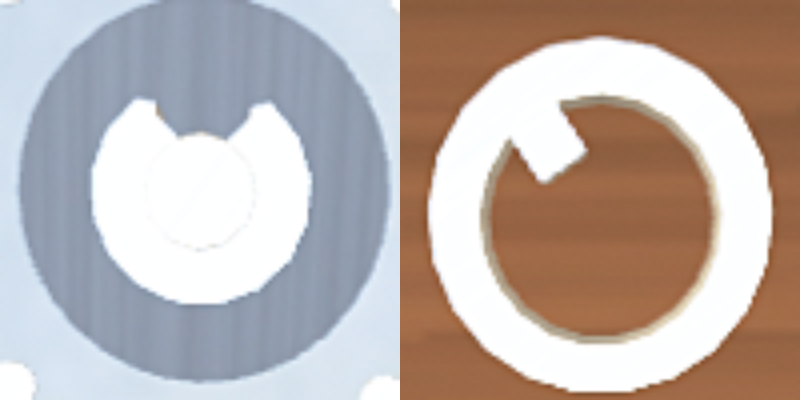

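```bash
python3 - <<'E'
from h import *
P=np.array([498.6,-239.1]);S=np.array([578.9,219.0]);y0=0.3;y1=y0-0.61
move_ptp([*P,60],q(y0)); move_straight([*P,14],vel=80)
grip(0.5,25); print("gap",current_finger_gap()*88,current_gripper_force())
move_straight([*P,140],vel=150); print("gap",current_finger_gap()*88)
move_ptp([*S,115],q(y0)); hold(.2); f0=current_wrist_force()
move_straight([*S,80],vel=60); print(current_wrist_force()-f0)
move_straight([*S,80],vel=60,orientation=q(y1)); hold(.1);print(current_wrist_force()-f0,current_eef_pos())
for z in range(76,45,-4):
    move_straight([*S,z],vel=30); f=current_wrist_force()-f0; print(z,np.round(f,1))
    if np.linalg.norm(f)>8: break
cv2.imwrite("pics/mid.png",snapshot("scene")[190:310,320:440][...,::-1].repeat(4,0).repeat(4,1))
print(current_time_s(),current_finger_gap()*88)
E
```

```text
gap 64.39712174566502 24.96526015922427
gap 64.17445577035829
[ 1.09743235 -0.23585637 -0.00511175]
[0.62263714 0.14920827 0.30758933] [578.98532361 219.07668092  80.20923402]
76 [-0.   0.3  0.2]
72 [-0.8  0.5  0.4]
68 [-0.7 -0.5 -0.5]
64 [-0.3 -0.5  0.9]
60 [0.4 0.1 0.2]
56 [ 0.3 -0.2  1.1]
52 [-0.7  0.4  0.1]
48 [ 0.3  0.6 -0.3]
12.25 64.30837588287974
```

```bash
python3 - <<'E'
from h import *
f0=current_wrist_force();x,y,_=current_eef_pos()
for z in (47,46,45.3,44.6):
    move_straight([x,y,z],vel=10); f=current_wrist_force()-f0; print(z,np.round(f,1))
    if np.linalg.norm(f)>5: break
grip(1.0); hold(.2); move_straight([x,y,130],vel=120)
move_ptp([509,214,130],q(0)); hold(.2)
c=camera_info("wrist");im=snapshot("wrist");s=snapshot("scene")
cv2.imwrite("pics/end.png",np.hstack([cv2.resize(im[50:170,187:307],(400,400)),cv2.resize(s[210:310,330:430],(400,400))])[...,::-1])
from m import cont,circ
for z in (31+18,):
    for k in cont(im.min(2)>190,(247,107),cv2.RETR_CCOMP): print(circ(plane(k,z,c)[:,:2]))
print(current_time_s(),current_finger_gap())
E
```

```text
47 [ 0.2 -0.2  0.1]
46 [ 0.4 -0.1 -1.5]
45.3 [ 1.6 -0.6  0.1]
44.6 [-1.6  0.   6.1]
[578.58047857 219.20955493  19.44726974]
[578.66640937 219.04813492  32.03612989]
[578.18063739 219.09630619  23.09279728]
15.6333 1.0022595338699696
```

View pics/end.png

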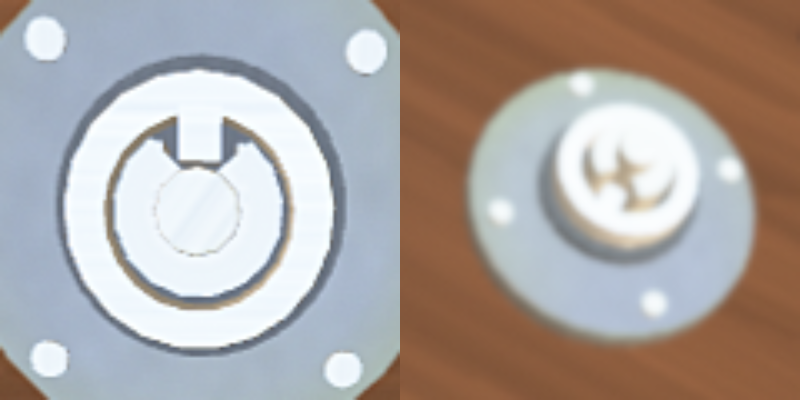

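The spacer is centred on the shaft with its tab in the middle of the keyway. Its measured top radius of 32.0 mm at z 49 matches the 32.0 to 32.3 mm measured on the bench, so it is flat on the flange.

```bash
python3 -c "
from rig import *
print(hand_in())"
```

```text
the job is handed in; nothing more can be done
None
```

The keyed spacer is seated flat on the spindle flange with its tab in the keyway and has been released; the plain spacer, sanding drum and black look-alikes were not touched, and the job was handed in at about 16 s.

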